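# Bring the red-lidded jar to the front and hold the carousel there

## Robot

A 6-joint arm with a two-finger parallel gripper is mounted at the origin on the work surface. World frame = base frame: x ahead of the robot, y to its left, z up, the work surface at z = 0. Lengths are in mm, angles in rad, forces in N, time in s.
With the tool pointing down it reaches from about 400 to 925 mm from the base axis. Payload 12.5 kg.
Tool frame: the origin (TCP) lies where the fingers leave the gripper's body, on its centre line; the fingertips stand 78 mm ahead of it and the grasp point (between the pads) lies 59 mm ahead of it (env.tip_extent is the distance from the TCP to the fingertips, in mm); z points along the fingers, y is the direction in which the jaws open and shut (so a half turn about z gives the same grasp; the last joint's range is limited). The gripper opens to 95 mm and grips with 3 to 60 N. Pads are 20 mm wide; open, the fingers measure 119 mm over their backs; the gripper's body (75 mm by 180 mm) begins 59 mm behind the grasp point.
Start: joints at [-1.217, 0.491, 1.559, -0, 1.092, -0.106], TCP at [277.377, -560.089, 292.261] pointing down, gripper open.
Joint ranges: [-3.1, 3.1], [-0.84, 2.19], [0.05, 2.79], [-1.13, 4.28], [0.06, 2.93], [-2.69, 2.69]. Speed limits (rad/s): [2.22, 2.22, 2.79, 3.14, 3.14, 3.14].

## Interface

Orientations are given as [roll, pitch, yaw] about the fixed x, y, z axes, in that order (R = Rz(yaw) Ry(pitch) Rx(roll)).
In Python, from cell import env gives the robot as it stands. The module is installed in compiled form; this text tells all that it offers.
- The arm moves only by the tool play_rows, never from a script. Its argument "targets" is a list of rows, each an object with "linear": the shift along the tool's x, y, z in mm, a list of three; "turn": the turn about the tool's z in rad. A call has 1 to 20 rows; each row is the pose to reach, as a shift and turn from the pose commanded when the call began, along the tool's axes at that moment; what a row does not reach only later rows make up. A row lasts 1/8 s, in which the tool goes at most 62.5 mm and 10.7 degrees, less where a joint would pass 70% of its speed; a pose out of reach is approached as far as the arm can. A call with a gripper value outside its range is refused whole. "hand" is the finger opening in mm, from 0 to 95.1, set as the call begins (left out, the last holds). The fingers move at their own pace and stop on an object; the grip force is fixed at half the most. Time passes only in rows, so rows that repeat a pose let the fingers close. It gives the time, the measured TCP pose, the force and the opening at its end, in the units of the state.
- env.state(): the state, without advancing time (a new reading comes with each control period).
- env.read_camera(name): name is "scene" or "top" or "wrist"; returns (picture, depth): 400x640x3 uint8, red, green, blue; 400x640 float32, mm along the optical axis (not along the pixel's ray), 0 where there is no reading.
- env.camera_params(name): a dict with "fx", "fy", "cx", "cy" (pixels), "R" (3x3) and "t" (3): a world point X has camera coordinates R X + t. Camera axes: x right, y down, z forward; pixel columns grow to the right and rows downward; lengths in mm; the calibration is good to about 2 mm. A picture is of the moment at which its call begins: read the wrist's pose just before it. camera_params takes no time and is no camera call; for the wrist camera it gives the pose at the moment of the call.
- env.job_done(): hands the job in, once; it reports no verdict.
The state is a dict: "t": time; "joints": joint angles; "qvel": joint speeds; "tau": joint torques, N m; "eef_pos": TCP position; "tcp_rot": TCP orientation; "ft_force": force on the tool from outside, world axes, zero at the start; "moment": the same for the moment, N m; "opening": opening from 0.0 (shut) to 1.0 (fully open).
Only numpy, scipy, OpenCV 4.12 (cv2) and the standard library are available. Lean on these libraries where they do the work, as an engineer would, in place of code of your own. Each camera call takes 0.05 s, during which the arm holds its last target.

## Task

Turn the jar carousel anticlockwise (seen from above) until the red-lidded jar faces front, in line with the red mark on its stand: near the end you will feel a spring push back, and then the solid stop where the jar is at the front. The spring swings the carousel back if it is let go, so finish while still holding it there with the gripper's fingers, at rest against the stop; leave the other things on the table where they are.

Things in the scene. Friction and masses are not known exactly. Their poses are not given: they have to be found in the camera images.
- stand: fixed round wooden foot of the jar carousel, 224 mm across, 16 mm high; origin at the centre of its underside, on the carousel's vertical turning axis; z up; its -x axis points to its front, where a 40 mm wide tab reaches out to 210 mm from the axis. Its front looks towards the robot's side (world -x), turned by up to 0.5 rad either way
- front_mark (a point): centre of the red stripe, 76 x 22 mm, pointing outwards on top of the stand's front tab, 165 mm from the turning axis, 18 mm above the table; it does not turn. The solid stop comes where the red-lidded jar lines up with it. Over the last 0.22 rad before that a spring pushes the carousel back (1.4 rising to 2.3 N at a jar), and would swing it back by 0.22 rad if let go
- carousel: wooden turntable, 220 mm across, top face 32 mm above the table, with four jars fixed on it 90 degrees apart, 83 mm from the turning axis, and a brass stub (22 mm wide, top at 62 mm) at its centre. Origin on the turning axis, 16.5 mm above the table; z up. Turns with light friction (0.04 N m) and has 0.8 to 1.6 rad to go, anticlockwise from above
- red_lid (a point): centre of the top face of the red lid, 83 mm from the turning axis, 96 mm above the table; it goes round with the carousel. Each jar is an upright cylinder of 41 mm diameter with a round lid of 45 mm diameter, 18 mm high; one lid is red, three are white. Jars and lids are fixed to the carousel and all may be pushed or gripped
- vase: bystander: loose white ceramic vase, 84 mm wide, 150 mm high; origin at the centre of its underside
- bowl: bystander: loose blue ceramic bowl, 110 mm wide, 45 mm high; origin at the centre of its underside
- lidded_box: bystander: loose clear plastic box with grey lid, 158 x 118 x 70 mm high; origin at the centre of its underside
- pen: bystander: loose aluminium pen lying on the table, about 130 mm long along its x, 10 mm thick; origin at the middle of its underside
- coasters: bystander: loose stack of three round coasters, 94 mm across, 15 mm high; origin at the centre of its underside
- tealight: bystander: loose green glass tealight cup, 66 mm wide, 50 mm high; origin at the centre of its underside. (Not listed, both fixed at the far edge of the table, more than 0.74 m ahead of the robot: a wooden display box 200 mm high on the left, a grey loudspeaker 85 mm high on the right)

How it is judged (in metres and radians):
At the end, for the whole second after the job is handed in: the centre of the red lid lies within 7 mm of the line from the turning axis to the front mark, on the mark's side, the carousel is at rest (under 0.1 rad/s), and the fingers still hold it, gripping or pushing with more than 0.5 N (y of red_lid in the frame of stand between -0.007 and 0.007 m and x of red_lid in the frame of stand below -0.07 m and contact force between the fingers and carousel above 0.5 N and angular speed of carousel below 0.1 rad/s); the arm keeps its last pose, push and grip.
It fails at once if a bystander on the table was shifted by more than 30 mm (distance of any of vase, bowl, lidded_box, pen, coasters, tealight from where it was at the start of the episode above 0.03 m).
It also fails if it takes over 40 s, if anything falls off the work surface, if the arm or the gripper's body presses on something with over 40 N, if the wrist force passes 120 N, or if a joint passes its speed limit or range.

## Working session

There is one attempt and no reset: what is moved stays moved. The work goes in short steps, Python scripts to look and compute and a tool call to move; the robot and the scene stay as the last step left them, time stands still between calls to the robot, and variables do not carry over. Pictures are saved under pics/ and viewed, and the job is handed in when it is done.

Besides the shell and the picture viewer there is one more tool, called by a JSON object that holds its "fn" and its "kwargs", one argument or row to a line. play_rows: Moves the arm, as the interface text tells. Its arguments: {"type":"object","properties":{"targets":{"type":"array","items":{"type":"object","properties":{"linear":{"type":"array","items":{"type":"number"}},"turn":{"type":"number"}}}},"hand":{"type":"number"}},"required":["targets"]}

```bash
mkdir -p pics
python3 - <<'E'
from cell import env
import cv2,numpy as np
s=env.state();print(s)
for n in("top","scene"):
    p,d=env.read_camera(n);cv2.imwrite(f"pics/{n}0.png",p[:,:,::-1]);np.save(n+"0.npy",d);print(n,env.camera_params(n))
E
```

```text
{'t': 0.0, 'joints': array([-1.21662554e+00,  4.91546872e-01,  1.55950519e+00, -7.61236981e-06,
        1.09169292e+00, -1.05597241e-01]), 'qvel': array([ 7.83475749e-04,  7.59466678e-04,  8.11099281e-05, -4.88590043e-04,
        3.32534794e-04,  4.24689921e-04]), 'tau': array([-3.90903206e-04, -6.12630343e+01, -2.58182824e+01,  6.91163982e-02,
        4.80283226e-02, -3.14533713e-05]), 'eef_pos': array([ 277.2951524 , -559.91591604,  291.65038631]), 'tcp_rot': array([-3.14044603e+00, -1.14743157e-04,  4.59771478e-01]), 'ft_force': array([ 0.22795868, -0.06346833,  0.70288451]), 'moment': array([0.03049301, 0.00200683, 0.05209624]), 'opening': 0.9991857450291156}
top {'fx': 459.1092437595681, 'fy': 459.1092437595681, 'cx': 315.27762386862764, 'cy': 194.9536916172202, 'R': array([[-0.01593375, -0.99980994,  0.01123392],
       [-0.99517158,  0.01476956, -0.09703294],
       [ 0.09684858, -0.01272578, -0.99521777]]), 't': array([   3.31718801,  547.95003199, 1223.55703708])}
scene {'fx': 436.1675214286254, 'fy': 436.1675214286254, 'cx': 321.2964513252677, 'cy': 194.22150434718037, 'R': array([[-0.76242308,  0.6469929 ,  0.01054716],
       [ 0.3673708 ,  0.44621655, -0.81604503],
       [-0.53268166, -0.61829684, -0.57789209]]), 't': array([ 412.61493032, -121.1773992 , 1687.91318702])}
```

View pics/top0.png

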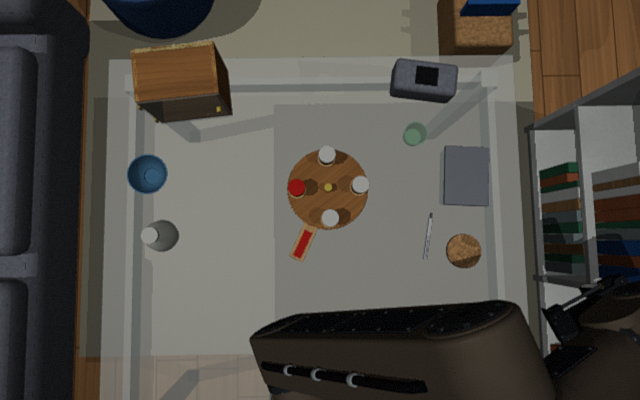

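View pics/scene0.png

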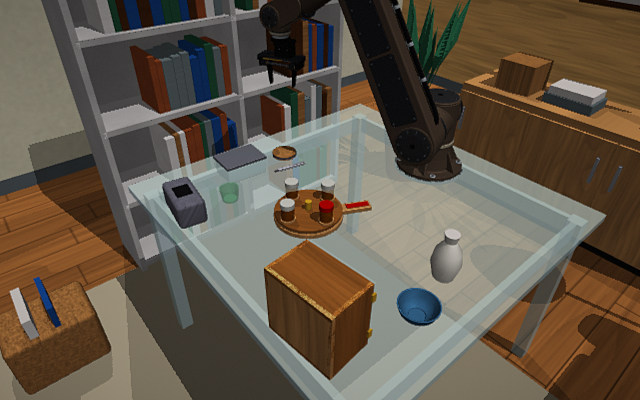

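The top view shows the carousel centre near (328,188), the red lid at (296,187) and the mark at (303,244). I'll enlarge it for finer readings.

```bash
python3 - <<'E'
import cv2
p=cv2.imread("pics/top0.png")[130:280,270:390]
cv2.imwrite("pics/crop0.png",cv2.resize(p,None,fx=4,fy=4,interpolation=cv2.INTER_CUBIC))
E
cat > h.py <<'E'
import numpy as np,cv2
from cell import env
def ray(n,u,v,z):
    c=env.camera_params(n);R=np.array(c["R"]);t=np.array(c["t"])
    o=-R.T@t; d=R.T@np.array([(u-c["cx"])/c["fx"],(v-c["cy"])/c["fy"],1])
    return o+d*(z-o[2])/d[2]
def red(n,p):
    h=cv2.cvtColor(p,cv2.COLOR_RGB2HSV)
    m=(((h[...,0]<6)|(h[...,0]>174))&(h[...,1]>180)&(h[...,2]>70)).astype(np.uint8)
    k,l,s,c=cv2.connectedComponentsWithStats(m)
    return [(s[i][:5].tolist(),c[i].round(2)) for i in range(1,k) if s[i][4]>25]
E
python3 - <<'E'
from h import *
p=cv2.imread("pics/top0.png")[:,:,::-1].copy()
for b in red("top",p):print(b,ray("top",*b[1],96),ray("top",*b[1],18))
print("stub",ray("top",328,187.3,62))
E
```

```text
([288, 179, 17, 17, 225], array([296.19, 186.96])) [562.58873016  44.57931225  96.        ] [571.60022612  46.8223722   18.        ]
([294, 230, 18, 28, 204], array([302.24, 243.6 ])) [417.3432786   30.92132045  96.        ] [416.71161639  32.25759693  18.        ]
stub [564.37567209 -38.71071462  62.        ]
```

View pics/crop0.png

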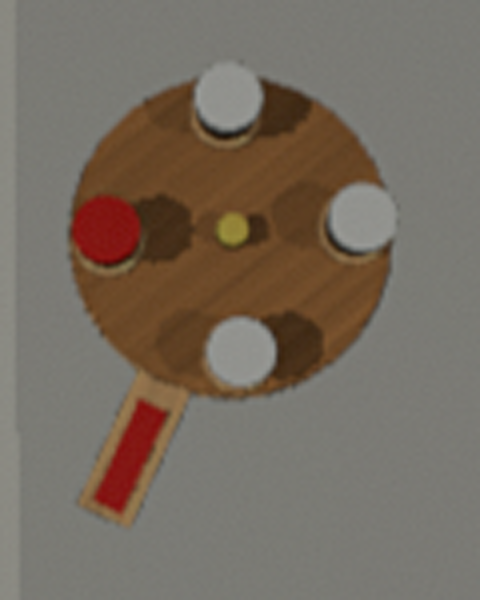

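{"fn": "play_rows", "kwargs": {
  "targets": [
    {"linear": [50, -40, 0], "turn": -0.11},
    {"linear": [95, -75, 0], "turn": -0.22},
    {"linear": [143, -113, 0], "turn": -0.33},
    {"linear": [190, -151, 0], "turn": -0.44},
    {"linear": [238, -189, 0], "turn": -0.55},
    {"linear": [286, -226, 0], "turn": -0.66},
    {"linear": [333, -264, 0], "turn": -0.77},
    {"linear": [381, -302, 0], "turn": -0.88},
    {"linear": [428, -340, 0], "turn": -0.99},
    {"linear": [476, -377, 0], "turn": -1.08},
    {"linear": [510, -404, 0], "turn": -1.14},
    {"linear": [524, -415, 0], "turn": -1.14},
    {"linear": [524, -415, 0], "turn": -1.14},
    {"linear": [524, -415, 0], "turn": -1.14}
  ],
  "hand": 95
}}

```text
t: 1.85
eef_pos: [562.4, 43.2, 292.1]
tcp_rot: [-3.141, 0.0, 1.598]
ft_force: [-0.3, -0.6, 0.1]
opening: 0.997
```

Run:
```python
from h import *
s=env.state();print(s["t"],s["eef_pos"],s["tcp_rot"],s["joints"],s["ft_force"])
for n in ("wrist","scene"):
    p,d=env.read_camera(n);cv2.imwrite(f"pics/{n}1.png",p[:,:,::-1])
    for b in red(n,p):print(n,b,ray(n,*b[1],96),ray(n,*b[1],18))
```

```text
1.85 [562.35406972  43.18325224 292.12550891] [-3.14108879e+00  2.62829780e-04  1.59824110e+00] [-4.03669468e-02  4.04587509e-01  1.71062348e+00 -3.46352234e-04
  1.02686659e+00 -6.76323423e-02] [-0.34678553 -0.5541842   0.11008828]
wrist ([158, 160, 68, 45, 1216], array([191.21, 182.45])) [448.36516239  54.09478064  96.        ] [418.01390057  34.28503107  18.        ]
wrist ([297, 168, 48, 50, 1879], array([320.23, 192.38])) [564.45104771  47.84705303  96.        ] [565.45471607  26.34978509  18.        ]
scene ([319, 200, 15, 13, 156], array([326.23, 205.93])) [570.35082389  55.42831355  96.        ] [501.22611578 -22.48345216  18.        ]
scene ([345, 201, 24, 7, 90], array([356.61, 204.3 ])) [495.0220028  107.03204413  96.        ] [418.32747135  34.30595794  18.        ]
```

View pics/wrist1.png

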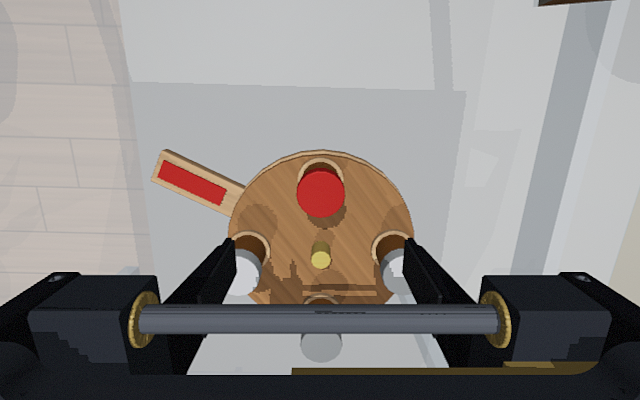

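The wrist view shows the red lid at (320,192), the stub top at (320,260) and the mark at (191,182). The path down beside the lid is clear.

Run:
```python
from h import *
p=cv2.imread("pics/wrist1.png")[130:300,140:420]
cv2.imwrite("pics/crop1.png",cv2.resize(p,(784,476),interpolation=cv2.INTER_CUBIC))
print(ray("wrist",320,259,62),ray("top",328.6,185.9,96),ray("top",327.9,187.2,62))
for A in (np.array([565.2,-38]),np.array([566.5,-36.5])):
  for L,M in (((562.6,44.6),(416.7,32.3)),((564.4,47.5),(418,34.3))):
    l=np.array(L)-A;m=np.array(M)-A
    print(np.hypot(*l),np.hypot(*m),np.arctan2(*l[::-1]),np.arctan2(*m[::-1]))
```

```text
[566.7901025  -36.19211001  62.        ] [564.11541404 -38.93259518  96.        ] [564.64628795 -38.45052698  62.        ]
82.64090996594845 164.29954351732087 1.6022629347318227 2.6994500327164865
85.50374260814553 163.9973475395258 1.580152778900295 2.6850351903004044
81.19371896889561 164.8438048578108 1.618848088502711 2.7110491246520505
84.02624589971875 164.51410273894453 1.595791120413817 2.6967030399601613
```

View pics/crop1.png

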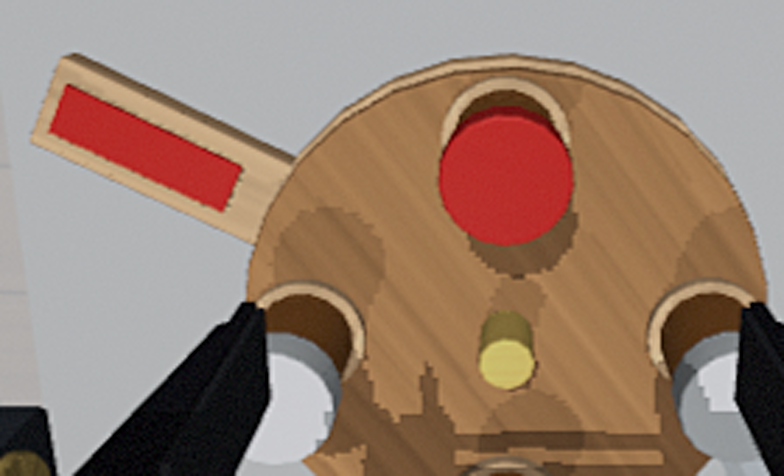

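{"fn": "play_rows", "kwargs": {
  "targets": [
    {"linear": [2.5, 1, 40], "turn": 0},
    {"linear": [2.5, 1, 80], "turn": 0},
    {"linear": [2.5, 1, 115], "turn": 0},
    {"linear": [2.5, 1, 140], "turn": 0},
    {"linear": [2.5, 1, 148], "turn": 0},
    {"linear": [2.5, 1, 148], "turn": 0},
    {"linear": [2.5, 1, 148], "turn": 0}
  ]
}}

```text
t: 2.82
eef_pos: [564.1, 46.6, 145.3]
tcp_rot: [3.14, 0.0, 1.599]
ft_force: [-0.3, 0.5, 0.1]
opening: 1.002
```

{"fn": "play_rows", "kwargs": {
  "targets": [
    {"linear": [0, 0, 0], "turn": 0},
    {"linear": [0, 0, 0], "turn": 0},
    {"linear": [0, 0, 0], "turn": 0},
    {"linear": [0, 0, 0], "turn": 0},
    {"linear": [0, 0, 0], "turn": 0},
    {"linear": [0, 0, 0], "turn": 0},
    {"linear": [0, 0, 0], "turn": 0},
    {"linear": [0, 0, 0], "turn": 0}
  ],
  "hand": 35
}}

```text
t: 3.82
eef_pos: [563.7, 46.9, 144.2]
tcp_rot: [-3.142, 0.0, 1.6]
ft_force: [-0.4, 0.7, 0.2]
opening: 0.467
```

Run:
```python
from h import *
s=env.state();print(s["t"],s["eef_pos"],s["tcp_rot"],s["ft_force"],s["moment"],s["opening"]*95.1)
p,d=env.read_camera("scene");cv2.imwrite("pics/scene2.png",cv2.resize(p[130:270,200:430,::-1],None,fx=3.4,fy=3.4))
```

```text
3.825 [563.67410285  46.87531384 144.20628382] [-3.14150123e+00  8.85464333e-05  1.59983406e+00] [-0.42469597  0.68859048  0.1823068 ] [ 0.02861569 -0.01630909 -0.01332085] 44.37961316107597
```

View pics/scene2.png

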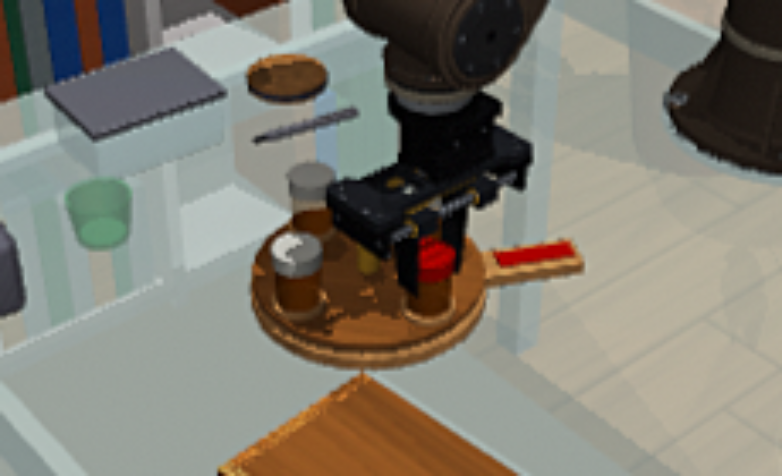

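{"fn": "play_rows", "kwargs": {
  "targets": [
    {"linear": [-0.1, -3.3, 0], "turn": -0.04},
    {"linear": [-0.8, -10, 0], "turn": -0.12},
    {"linear": [-1.7, -16.5, 0], "turn": -0.2},
    {"linear": [-3.2, -22.9, 0], "turn": -0.28},
    {"linear": [-5.3, -29.2, 0], "turn": -0.36},
    {"linear": [-7.9, -35.4, 0], "turn": -0.44},
    {"linear": [-11, -41.2, 0], "turn": -0.52},
    {"linear": [-14.5, -46.9, 0], "turn": -0.6},
    {"linear": [-18.4, -52.2, 0], "turn": -0.68},
    {"linear": [-22.8, -57.2, 0], "turn": -0.76},
    {"linear": [-25.2, -59.5, 0], "turn": -0.8},
    {"linear": [-25.2, -59.5, 0], "turn": -0.8},
    {"linear": [-25.2, -59.5, 0], "turn": -0.8}
  ]
}}

```text
t: 5.5
eef_pos: [504.5, 20.1, 144.2]
tcp_rot: [-3.141, -0.001, 2.399]
ft_force: [-5.4, 0.2, 3.5]
opening: 0.468
```

Run:
```python
from h import *
s=env.state();print(s["t"],s["eef_pos"],s["tcp_rot"],s["ft_force"],s["moment"],s["opening"]*95.1)
for n in ("top","wrist"):
    p,d=env.read_camera(n);cv2.imwrite(f"pics/{n}3.png",p[:,:,::-1])
```

```text
5.5 [504.5436918   20.08576786 144.18268756] [-3.14077161e+00 -1.01666953e-03  2.39871731e+00] [-5.41268712  0.17167957  3.51462446] [ 0.02668923  0.79722216 -0.26176275] 44.47749245906013
```

View pics/wrist3.png

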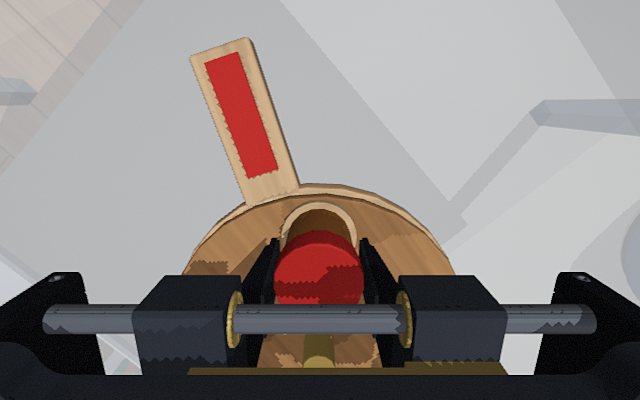

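The wrist view shows the lid firmly between the fingers at (318,270). The mark lies ahead, to the left of the lid's radial line. I'll carry on into the spring zone.

{"fn": "play_rows", "kwargs": {
  "targets": [
    {"linear": [-0.1, -3.3, 0], "turn": -0.04},
    {"linear": [-0.3, -6.6, 0], "turn": -0.08},
    {"linear": [-0.6, -10, 0], "turn": -0.12},
    {"linear": [-1.1, -13.2, 0], "turn": -0.16},
    {"linear": [-1.7, -16.5, 0], "turn": -0.2},
    {"linear": [-2.4, -19.7, 0], "turn": -0.24},
    {"linear": [-2.4, -19.7, 0], "turn": -0.24},
    {"linear": [-2.4, -19.7, 0], "turn": -0.24}
  ]
}}

```text
t: 6.6
eef_pos: [492.9, 3.9, 144.2]
tcp_rot: [-3.141, -0.002, 2.638]
ft_force: [-6.9, 0.3, 4.5]
opening: 0.463
```

```bash
cat >> h.py <<'E'
def rep():
    s=env.state();e=s["eef_pos"];A=np.array([565.8,-37.2]);l=e[:2]-A;a=np.arctan2(l[1],l[0]);f=s["ft_force"]
    print("t",s["t"],e.round(1),"yaw",s["tcp_rot"][2].round(3),"ang",a.round(3),"r",np.hypot(*l).round(1),"F",f.round(1),"rad",(f[0]*np.cos(a)+f[1]*np.sin(a)).round(1),"tan",(-f[0]*np.sin(a)+f[1]*np.cos(a)).round(1),s["moment"].round(2),s["opening"]*95.1)
E
python3 - <<'E'
from h import *
rep()
E
```

```text
t 6.6 [492.9   3.9 144.2] yaw 2.638 ang 2.628 r 83.7 F [-6.9  0.3  4.5] rad 6.2 tan 3.1 [ 0.03  0.94 -0.43] 44.009911711305946
```

{"fn": "play_rows", "kwargs": {
  "targets": [
    {"linear": [0, -1.7, 0], "turn": -0.02},
    {"linear": [-0.1, -3.3, 0], "turn": -0.04},
    {"linear": [-0.1, -3.3, 0], "turn": -0.04},
    {"linear": [-0.1, -3.3, 0], "turn": -0.04}
  ]
}}

```text
t: 7.1
eef_pos: [491.3, 1.0, 144.2]
tcp_rot: [-3.141, -0.002, 2.679]
ft_force: [-7.5, 0.9, 5.4]
opening: 0.466
```

Run:
```python
from h import *
rep()
```

```text
t 7.1 [491.3   1.  144.2] yaw 2.679 ang 2.668 r 83.7 F [-7.5  0.9  5.4] rad 7.1 tan 2.7 [ 0.    0.98 -0.41] 44.298267534218844
```

{"fn": "play_rows", "kwargs": {
  "targets": [
    {"linear": [0, -0.8, 0], "turn": -0.01},
    {"linear": [0, -1.7, 0], "turn": -0.02},
    {"linear": [0, -1.7, 0], "turn": -0.02},
    {"linear": [0, -1.7, 0], "turn": -0.02}
  ]
}}

```text
t: 7.6
eef_pos: [490.6, -0.5, 144.2]
tcp_rot: [-3.141, -0.002, 2.699]
ft_force: [-6.6, 0.2, 5.0]
opening: 0.469
```

Run:
```python
from h import *
rep()
p,d=env.read_camera("wrist");cv2.imwrite("pics/wrist4.png",p[:,:,::-1])
p,d=env.read_camera("scene");cv2.imwrite("pics/scene4.png",cv2.resize(p[150:250,250:400,::-1],None,fx=5,fy=5))
```

```text
t 7.6 [490.6  -0.5 144.2] yaw 2.699 ang 2.688 r 83.7 F [-6.6  0.2  5. ] rad 6.0 tan 2.8 [-0.02  0.99 -0.45] 44.61009044845275
```

View pics/wrist4.png

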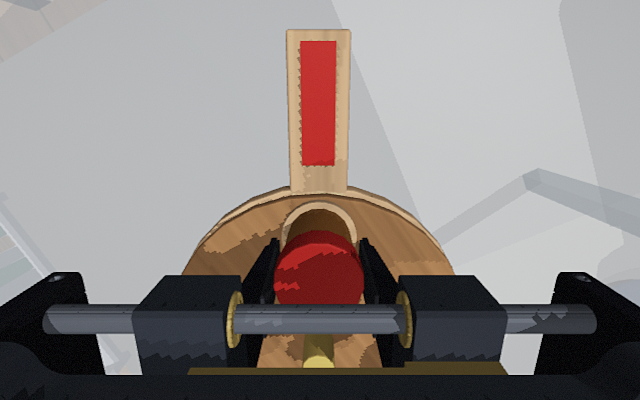

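View pics/scene4.png

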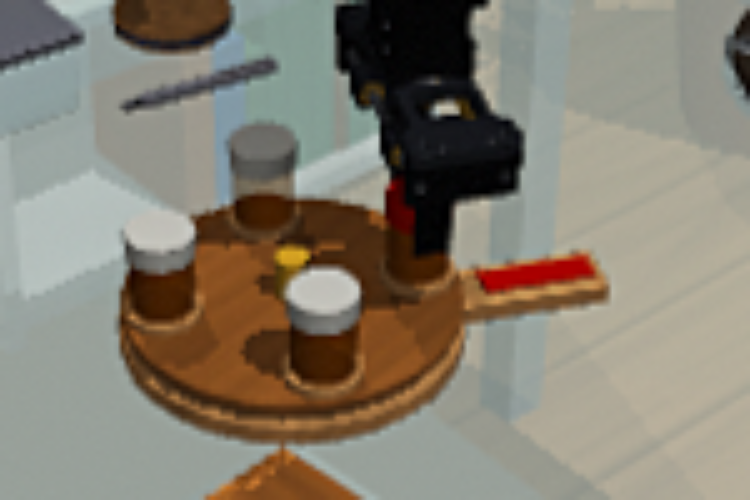

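The wrist view has the stub (318,355), lid (319,270) and mark (319,103) in one line, so it's nearly there. I'll creep on to feel the stop.

{"fn": "play_rows", "kwargs": {
  "targets": [
    {"linear": [0, -0.8, 0], "turn": -0.01},
    {"linear": [0, -0.8, 0], "turn": -0.01},
    {"linear": [0, -0.8, 0], "turn": -0.01}
  ]
}}

```text
t: 8.07
eef_pos: [490.2, -1.2, 144.2]
tcp_rot: [-3.141, -0.002, 2.708]
ft_force: [-6.0, 0.3, 4.6]
opening: 0.47
```

Run:
```python
from h import *
rep()
```

```text
t 8.075 [490.2  -1.2 144.2] yaw 2.708 ang 2.697 r 83.7 F [-6.   0.3  4.6] rad 5.6 tan 2.3 [ 0.01  0.97 -0.46] 44.70857734337901
```

{"fn": "play_rows", "kwargs": {
  "targets": [
    {"linear": [0, -0.8, 0], "turn": -0.01},
    {"linear": [0, -0.8, 0], "turn": -0.01},
    {"linear": [0, -0.8, 0], "turn": -0.01}
  ]
}}

```text
t: 8.45
eef_pos: [490.0, -1.8, 144.2]
tcp_rot: [-3.142, -0.002, 2.718]
ft_force: [-6.9, 1.3, 4.9]
opening: 0.468
```

Run:
```python
from h import *
rep()
```

```text
t 8.45 [490.   -1.8 144.2] yaw 2.718 ang 2.705 r 83.7 F [-6.9  1.3  4.9] rad 6.7 tan 1.8 [ 0.42  0.9  -0.7 ] 44.50327466589731
```

{"fn": "play_rows", "kwargs": {
  "targets": [
    {"linear": [0, -0.8, 0], "turn": -0.01},
    {"linear": [0, -0.8, 0], "turn": -0.01},
    {"linear": [0, -0.8, 0], "turn": -0.01}
  ]
}}

```text
t: 8.82
eef_pos: [489.7, -2.4, 144.3]
tcp_rot: [3.141, -0.001, 2.727]
ft_force: [-5.5, 4.6, 5.1]
opening: 0.467
```

Run:
```python
from h import *
rep()
```

```text
t 8.825 [489.7  -2.4 144.3] yaw 2.727 ang 2.712 r 83.6 F [-5.5  4.6  5.1] rad 6.9 tan -1.9 [ 0.83  0.76 -0.99] 44.369269175639744
```

{"fn": "play_rows", "kwargs": {
  "targets": [
    {"linear": [0, -0.8, 0], "turn": 0},
    {"linear": [0, -0.8, 0], "turn": 0},
    {"linear": [0, -0.8, 0], "turn": 0}
  ]
}}

```text
t: 9.2
eef_pos: [489.6, -2.8, 144.3]
tcp_rot: [3.141, -0.001, 2.727]
ft_force: [-4.8, 8.3, 5.0]
opening: 0.467
```

Run:
```python
from h import *
rep()
p,d=env.read_camera("wrist");cv2.imwrite("pics/wrist5.png",p[:,:,::-1])
```

```text
t 9.2 [489.6  -2.8 144.3] yaw 2.727 ang 2.718 r 83.6 F [-4.8  8.3  5. ] rad 7.8 tan -5.6 [ 1.7   0.52 -0.84] 44.45300573984206
```

View pics/wrist5.png

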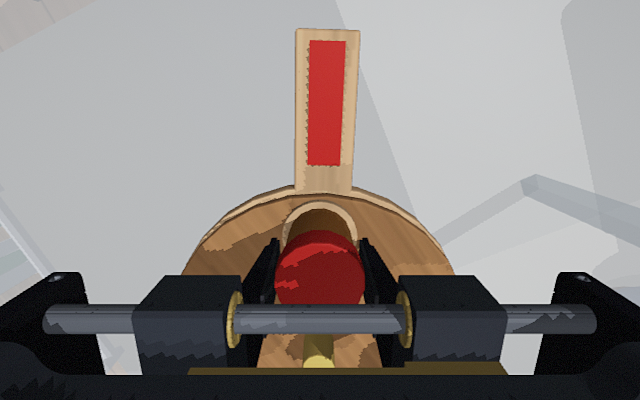

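{"fn": "play_rows", "kwargs": {
  "targets": [
    {"linear": [0, 0, 0], "turn": 0},
    {"linear": [0, 0, 0], "turn": 0},
    {"linear": [0, 0, 0], "turn": 0},
    {"linear": [0, 0, 0], "turn": 0}
  ]
}}

```text
t: 9.75
eef_pos: [489.6, -2.8, 144.3]
tcp_rot: [3.141, -0.001, 2.727]
ft_force: [-4.8, 7.6, 5.2]
opening: 0.466
```

Run:
```python
from h import *
rep()
p,d=env.read_camera("wrist")
for u,v,z in ((318.5,362,62),(319.8,262,96),(326,103,18)): print(ray("wrist",u,v,z))
p,d=env.read_camera("top");cv2.imwrite("pics/top5.png",p[:,:,::-1])
rep()
```

```text
t 9.75 [489.6  -2.8 144.3] yaw 2.727 ang 2.717 r 83.6 F [-4.8  7.6  5.2] rad 7.5 tan -4.9 [ 1.66  0.51 -0.86] 44.29190566656669
[562.36254157 -34.8392451   62.        ]
[480.19784283   2.12292131  96.        ]
[416.47914638  34.75685948  18.        ]
t 9.85 [489.6  -2.8 144.3] yaw 2.727 ang 2.718 r 83.6 F [-3.8  7.   4.9] rad 6.3 tan -4.8 [ 1.68  0.47 -0.83] 44.48396229909215
```

View pics/top5.png

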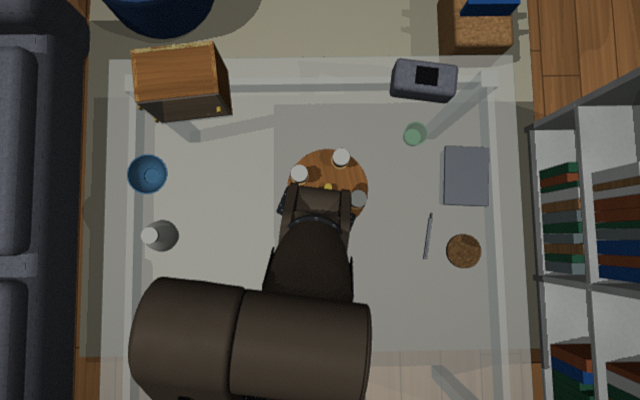

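The top view shows every bystander where it started. The lid is within about 2 mm of the mark line and stays at rest against the stop.

```bash
python3 -c "
from h import *
env.job_done();rep()"
```

```text
the job is handed in; nothing more can be done
the job is handed in; nothing more can be done
```

I gripped the red lid, turned the carousel about 1.1 rad anticlockwise to its solid stop, and handed the job in at about 9.9 s with the fingers still holding it. No verdict is reported, so these are my own last checks.

- **Stop:** in the last steps the tangential force swung from about +2 N to -5 N within roughly 1 mm of travel. That is much stiffer than the spring, so I took it to be the stop.
- **At rest:** the arm's pose was unchanged over the final 0.6 s. The fingers held at about 44.4 mm opening, pushing against the stop with about 5 N.
- **Alignment:** the last wrist picture puts the lid about 2 mm from the line to the mark, inside the 7 mm limit. My earlier position estimate agrees, at about 1.5–2 mm.
- **Bystanders:** the final top picture shows all six where they started.
- **Disagreement:** before the stop, the measured tangential force had the opposite sign to what the spring should give, by about +2 to +3 N. There was also an outward radial load of about 6 N. I put this down to grip friction or sensor offset and did not resolve it. I never clearly felt the spring itself, only the stop.

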